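# Close and lock the lamp driver case with its quarter-turn fastener

## Task

The grey lamp driver case on the light table has been left open after a check. Swing its hatch shut, then press the black wing fastener in just until it meets the firm resistance of the catch, turn it a quarter turn clockwise while it is held in, and let it spring into its locked detent and stay there. The catch under it is a thin leaf: do not bend it by forcing the fastener in, and leave the bottles and jars around the case standing where they are.

Things in the scene. Friction and masses are not known exactly. Their poses are not given: they have to be found in the camera images.
- case: Grey open-topped case fixed to the table, 150 (its x) x 190 (its y) x 70 mm high. Origin: centre of its underside; z up; x points to the hinge side, away from the robot. The hatch's hinge line runs along its y at x = +75 mm, z = 70 mm.
- hatch (a joint): Angle of the hatch, rad: 0 = shut, growing as its robot-side edge rises. Light grey plate 150 x 190 x 8 mm, its underside on the hinge line; shut, its top is 78 mm above the table. A stiff hinge (0.3 N m friction) leaves it where it is put; pushed down 85 mm from the hinge it yields at a few N. Flat and free beside the fastener, 30 to 90 mm either way along case y.
- hatch_edge (a point): Middle of the hatch's free edge, on its top face, 150 mm from the hinge. Axes: with the hatch shut, as the case's.
- wing_grip (a point): Middle of the fastener's black wing bar, carried by the hatch 100 mm from the hinge on its middle line. Bar 44 (x) x 12 (y) x 24 mm (z), to be pinched across the 12 mm from above; z is the turning axis, out of the hatch. A 38 mm disc, 5 mm thick, has its top 12 mm below this point. Popped out with the hatch shut, the point is 120 mm above the table, 42 mm above the hatch's top.
- plunger (a joint): How far the fastener is pushed in, m: 0 = popped out, 0.025 = end. A spring resists (4 N at 0, 9 N at the end) and pops it out again. To turn, its hidden cross pin must first be pushed under the catch: 6 to 19 mm, different each time and not seen from outside. Just beyond that the pin meets the catch's leaf spring, felt as a steep rise of 10 N per mm.
- wing (a joint): Turn of the fastener, rad, clockwise from above: 0 = open (bar along the hatch's x, white mark to the red dot), 1.4 to 1.54 = locked (mark to the green dot), stop at 1.54. Blocked near 0.2 unless pushed in; turns lightly (friction 0.01 N m). Eased or let go beyond about 1.38, it springs out 4 mm into the detent and stays; let go sooner, it is left hanging under the catch, not locked.
- catch_leaf (a joint): How far the leaf spring of the catch, hidden in the case, is bent down, in m: 0 = unloaded, 10 N per mm. More than 0.0015 (15 N on the leaf, 20 to 23 N in all on the fastener) ruins it.
- slip_bottle: Tall brown bottle with a yellow nozzle, 48 x 47 x 165 mm, standing loose beside the case, a bystander. Origin: centre of its underside; z up.
- dropper_yellow: Small clear dropper bottle with yellow content, 37 mm wide, 70 mm high, standing loose beside the case, a bystander. Origin: centre of its underside; z up.
- flask_amber: Small waisted amber glass flask, 41 mm wide, 70 mm high, standing loose beside the case, a bystander. Origin: centre of its underside; z up.
- glaze_jar: Small jar of pink glaze with a dark red lid, 47 mm wide, 61 mm high, standing loose beside the case, a bystander. Origin: centre of its underside; z up.

How it is judged (in metres and radians):
On the way, in this order (a step that is already met when the one before it is completed fails the run):
1. the hatch is shut (within 0.05 rad), the fastener still unturned (value of joint hatch below 0.05 rad and value of joint wing below 0.4 rad), for 0.1 s.
2. the fastener, pushed in under the catch, is turned past 1 rad with the hatch shut (value of joint hatch below 0.05 rad and value of joint wing above 1 rad), for 0.1 s.
At the end, for the whole second after the job is handed in: The hatch is shut (within 0.03 rad) and the released fastener stays in its locked detent: turned at least 1.36 rad, held in by the catch, at rest (value of joint hatch below 0.03 rad and value of joint wing above 1.36 rad and value of joint plunger above 0.0004 m and velocity of joint wing below 0.1 rad/s); the robot touches nothing.
It fails at once if the catch's leaf spring is bent down by more than 1.5 mm (value of joint catch_leaf above 0.0015 m).
It fails at once if the slip_bottle is moved by more than 30 mm or tipped (distance of slip_bottle from where it was at the start of the episode above 0.03 m or angle between slip_bottle's own z axis and vertical above 0.5 rad).
It fails at once if the dropper_yellow is moved by more than 30 mm or tipped (distance of dropper_yellow from where it was at the start of the episode above 0.03 m or angle between dropper_yellow's own z axis and vertical above 0.5 rad).
It fails at once if the flask_amber is moved by more than 30 mm or tipped (distance of flask_amber from where it was at the start of the episode above 0.03 m or angle between flask_amber's own z axis and vertical above 0.5 rad).
It fails at once if the glaze_jar is moved by more than 30 mm or tipped (distance of glaze_jar from where it was at the start of the episode above 0.03 m or angle between glaze_jar's own z axis and vertical above 0.5 rad).
It also fails if it takes over 48 s, if anything falls off the work surface, if the arm or the gripper's body presses on something with over 40 N, if the wrist force passes 120 N, or if a joint passes its speed limit or range.

## Robot

A 6-joint arm with a two-finger parallel gripper is mounted at the origin on a cart in front of the work surface, level with it; the furniture and walls round the work are solid. World frame = base frame: x ahead of the robot, y to its left, z up, the work surface at z = 0. Lengths are in m, angles in degrees, forces in N, time in s.
With the tool pointing down it reaches from about 0.35 to 0.875 m from the base axis. Payload 4.2 kg.
Tool frame: the origin (TCP) lies midway between the tips of the shut fingers; the grasp point (between the pads) lies 19 mm behind it; y points along the fingers, z is the direction in which the jaws open and shut, and the axes are right-handed (so a half turn about y gives the same grasp; the last joint's range is limited). The gripper opens to 87 mm and grips with 3 to 60 N. Pads are 19 mm wide; open, the fingers measure 117 mm over their backs; the gripper's body (75 mm by 190 mm) begins 51 mm behind the grasp point.
Start: joints at [-53.709, 22.042, 0.453, 0, -68.411, -14.817], TCP at [0.229, -0.582, 0.223] pointing down, gripper open.
Joint ranges: [-179.83, 179.83], [-69.29, 118.12], [-61.27, 80.66], [-181.25, 117.63], [-171.15, -9.14], [-177.46, 177.46]. Speed limits (degrees/s): [159.86, 159.86, 180, 180, 180, 180].

## Interface

Orientations are given as [roll, pitch, yaw] about the fixed x, y, z axes, in that order (R = Rz(yaw) Ry(pitch) Rx(roll)).
In Python, from workcell import env gives the robot as it stands. The module is installed in compiled form; this text tells all that it offers. Calls block until the motion is done:
- env.goto(position, orientation): joint-space move of the TCP to a pose.
- env.move_straight(position, rotation=None, rate=0.15, force_limit=None): straight line of the TCP; rotation=None keeps the orientation; rate is the mean speed in m/s. With force_limit (N) it stops when the force on the tool has changed by that much, and returns True; else False.
- env.set_joints(angles): joint-space move.
- env.gripper_to(opening, grasp_force=None): opening from 0.0 (shut) to 1.0 (fully open); grasp_force is the grip in N (None keeps the last); returns when the fingers have stopped.
- env.dwell(seconds).
- env.inverse_kinematics(position, orientation): joint angles nearest the present ones, or None.
- env.read_state(): the state.
- env.grab_frame(name): name is "scene" or "side" or "wrist"; returns a dict with "image" (400x640x3 uint8, blue, green, red), "fx", "fy", "cx", "cy" (pixels), "position" and "orientation" of the camera in the world. Camera axes: x right, y up, looking along -z (the intrinsics and any distortion apply to the point x, -y, -z); pixel columns grow to the right and rows downward; lengths in m; the calibration is good to about 2 mm. A picture is of the moment at which its call begins. There is no depth.
A pose or a line that the arm cannot do raises env.Unreachable and nothing moves.
- env.close_job(): hands the job in, once; it reports no verdict.
Trained networks look in a picture, given as the dict that the camera call returned (one of the last four; its "shot" number tells which), for a name from the list of things; names that differ only in an ending like _2 or _b are one class to them, and where a whole thing is asked for, a point or a joint stands for the part that bears it (a point fixed in the world has none). Each returns a list of dicts, best first, with "score" (0 to 1); they miss things now and then, are a little off and sometimes report something else, mostly with a low value. They report only what shows in the picture. A call takes as long as a camera call.
- env.search_frame(picture, thing): "xyz" ([x, y, z] in m, in world coordinates, good to about 4 mm: the middle of the surface that is visible of it).
- env.trace(picture, thing): "mask" (400x640 bool, what is visible of it).
The state is a dict: "clock": time; "joint_positions": joint angles; "qvel": joint speeds; "joint_torque": joint torques, N m; "position": TCP position; "tool_rot": TCP orientation; "force": force on the tool from outside, world axes, zero at the start; "wrist_torque": the same for the moment, N m; "opening": opening from 0.0 (shut) to 1.0 (fully open).
Only numpy, scipy, OpenCV 4.12 (cv2) and the standard library are available. Lean on these libraries where they do the work, as an engineer would, in place of code of your own. Each camera call takes 0.05 s, during which the arm holds its last target. There are 200 camera calls.

## Working session

There is one attempt and no reset: what is moved stays moved. The work goes in short steps, each a Python script; the robot and the scene stay as the last script left them, time stands still between calls to the robot, and variables do not carry over. Pictures are saved under pics/ and viewed, about 8 in all and at most 12, crops included, and the job is handed in when it is done.

```bash
mkdir -p pics
python3 - <<'E'
from workcell import env
import cv2,numpy as np
np.set_printoptions(precision=4,suppress=True)
s=env.read_state();print(s)
for n in ["scene","side"]:
    p=env.grab_frame(n);cv2.imwrite(f"pics/{n}0.png",p["image"])
    print(n,{k:p[k] for k in p if k!="image"})
    for t in ["case","hatch","hatch_edge","wing_grip","slip_bottle","dropper_yellow","flask_amber","glaze_jar"]:
        print(t,[(np.round(d["xyz"],4),round(d["score"],2)) for d in env.search_frame(p,t)[:2]])
E
```

```text
{'clock': 0.0, 'joint_positions': array([-53.707 ,  22.0912,   0.3811,  -0.0279, -68.411 , -14.815 ]), 'qvel': array([-0.0348,  0.1334, -0.0136,  0.0586, -0.065 ,  0.0187]), 'joint_torque': array([  0.001 , -39.0668,  18.7409,   4.2201,   0.011 ,  -0.0002]), 'position': array([ 0.2286, -0.5811,  0.2215]), 'tool_rot': array([-89.8763,   0.0059,  21.4677]), 'force': array([ 0.4759,  0.5691, -0.4806]), 'wrist_torque': array([ 0.0129,  0.0465, -0.0081]), 'opening': 0.9962418780590583}
scene {'fx': 492.2521122764234, 'fy': 492.2521122764234, 'cx': 318.57418962219384, 'cy': 195.19468836358996, 'position': array([0.2098, 0.7156, 1.0755]), 'orientation': array([  38.8688,    0.3472, -152.7088]), 'shot': 1}
case [(array([ 0.565 , -0.0068,  0.0498]), 0.61)]
hatch [(array([ 0.5793, -0.0172,  0.1532]), 0.73)]
hatch_edge [(array([ 0.5889, -0.0183,  0.1525]), 0.83)]
wing_grip [(array([ 0.5985, -0.0253,  0.1773]), 0.76), (array([ 0.5898, -0.0158,  0.1518]), 0.58)]
slip_bottle [(array([0.5544, 0.2759, 0.0904]), 0.94), (array([0.6544, 0.3218, 0.0389]), 0.38)]
dropper_yellow [(array([ 0.5942, -0.0215,
[... 210 characters left out ...]
37)]
side {'fx': 417.3639136319544, 'fy': 417.3639136319544, 'cx': 317.0921678759509, 'cy': 196.86014754043882, 'position': array([ 0.5363, -0.8325,  0.7093]), 'orientation': array([53.9026, -1.2785, -3.79  ]), 'shot': 2}
case [(array([ 0.5724, -0.0696,  0.0681]), 0.61)]
hatch [(array([ 0.5887, -0.041 ,  0.1436]), 0.64)]
hatch_edge [(array([ 0.5921, -0.0462,  0.1442]), 0.73)]
wing_grip [(array([ 0.6028, -0.0372,  0.1782]), 0.55)]
slip_bottle [(array([0.5712, 0.2473, 0.0961]), 0.65)]
dropper_yellow [(array([0.6564, 0.3007, 0.0325]), 0.71)]
flask_amber [(array([ 0.58  , -0.3152,  0.0402]), 0.91)]
glaze_jar [(array([ 0.6779, -0.2957,  0.0493]), 0.84), (array([ 0.6043, -0.0353,  0.1773]), 0.56)]
```

View pics/scene0.png

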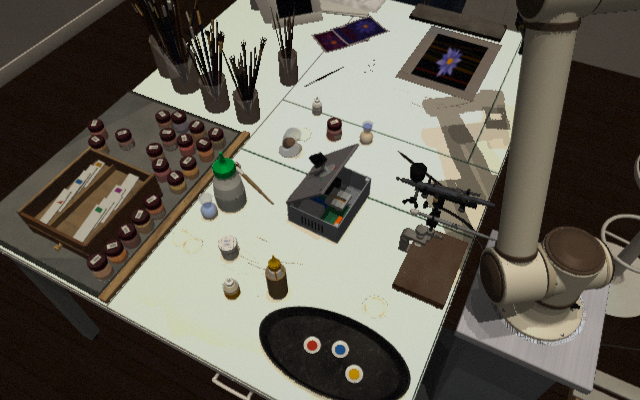

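View pics/side0.png

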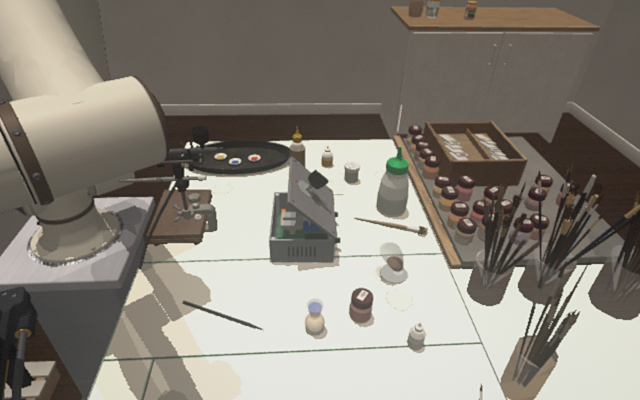

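The scene view shows the case around (330,205) with the hatch about half open and the fastener at (318,158). The side view shows it at (303,225). I'll zoom in to pick corners.

Run:
```python
import cv2,numpy as np
a=cv2.imread("pics/scene0.png")[135:250,275:385];b=cv2.imread("pics/side0.png")[155:270,255:355]
f=lambda i:cv2.resize(i,None,fx=4,fy=4,interpolation=cv2.INTER_CUBIC)
a,b=f(a),f(b)[:, :360]
cv2.imwrite("pics/z.png",np.hstack([a,b]))
```

```text
(no output)
```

View pics/z.png

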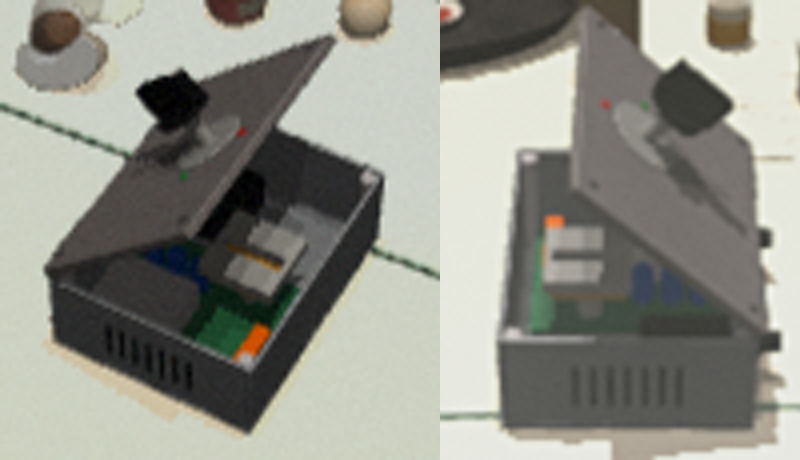

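The scene crop (left) shows the vented +y face, case corners at (248,365), (248,432), (55,342), (382,178), (375,245), and the hatch's free edge from (190,235) to (335,38). The side crop has matching corners. I'll fit the case pose and hatch angle from these points.

```bash
cat > fit.py <<'E'
import numpy as np
from scipy.spatial.transform import Rotation as R
cams={"scene":(492.252,318.574,195.195,[0.2098,0.7156,1.0755],[38.8688,.3472,-152.7088]),
"side":(417.364,317.092,196.860,[.5363,-.8325,.7093],[53.9026,-1.2785,-3.79])}
def proj(c,P):
    f,cx,cy,p,o=cams[c]; q=R.from_euler("xyz",o,degrees=True).inv().apply(np.atleast_2d(P)-p)
    return np.c_[cx-f*q[:,0]/q[:,2],cy+f*q[:,1]/q[:,2]]
def case2w(v,P): return R.from_euler("z",v[2]).apply(P)+[v[0],v[1],0]
def hatch(a,r,y,h): # point r from hinge, h above underside
    return [.075-r*np.cos(a)+h*np.sin(a),y,.07+r*np.sin(a)+h*np.cos(a)]
E
python3 - <<'E'
from fit import *
from scipy.optimize import least_squares
H=lambda y:('h',y)
S=[((-.075,.095,.07),(248,365)),((-.075,.095,0),(248,432)),((.075,.095,0),(55,342)),((-.075,-.095,.07),(382,178)),((-.075,-.095,0),(375,245)),(H(.095),(190,235)),(H(-.095),(335,38))]
D=[((-.075,-.095,.07),(60,340)),((-.075,-.095,0),(64,428)),((.075,-.095,0),(316,428)),((-.075,.095,.07),(77,152)),(H(-.095),(135,188)),(H(.095),(143,10))]
def res(v):
    out=[]
    for c,L,o in(("scene",S,(275,135)),("side",D,(255,155))):
        P=[hatch(v[3],.15,p[1],.008) if p[0]=='h' else p for p,_ in L]
        out.append(proj(c,case2w(v,np.array(P)))-(np.array([u for _,u in L])/4+o))
    return np.vstack(out).ravel()
r=least_squares(res,[.57,-.03,0,.9],loss="soft_l1");v=r.x
print(v,np.degrees(v[2:]));print(res(v).reshape(-1,2).round(1))
for n,rr,h in(("edge",.15,.008),("wing",.1,.05)):print(n,case2w(v,np.array(hatch(v[3],rr,0,h))))
E
```

```text
[ 0.56847448 -0.02872555 -0.04060381  0.7336559 ] [-2.32642688 42.03538647]
[[ 0.4  1.4]
 [-0.2  0.2]
 [-1.  -0.2]
 [ 0.2 -2.1]
 [ 0.1 -2.5]
 [-0.5  0.3]
 [-0.4 -0.7]
 [-0.4  0.1]
 [-0.1  0.2]
 [ 0.1  0. ]
 [ 0.1 -1.4]
 [-0.7  0.6]
 [-0.3 -0.7]]
edge [ 0.53744708 -0.02746503  0.17638027]
wing [ 0.60265262 -0.03011408  0.17409552]
```

The fit agrees to about 2 px, with the case at (0.568, -0.029), yaw -2.3° and hatch 42°. The predicted wing position also matches the network's. Next I close the hatch with shut fingers at case y = -55 mm, using the flipped yaw so that the later turn stays within J6's range.

Run:
```python
from workcell import env
from fit import *
import cv2
np.set_printoptions(precision=4,suppress=True)
v=[.5685,-.0287,np.radians(-2.3)]; O=[-90,0,177.7]
w=lambda x,y,z:list(case2w(v,np.array([x,y,z])))
env.gripper_to(0.0,20)
q=env.inverse_kinematics(w(-.01,-.055,.30),O);print("ik",q)
q2=env.inverse_kinematics(w(-.025,0,.11),[-90,0,83]);print("ik end",q2)
env.goto(w(-.01,-.055,.30),O)
env.move_straight(w(-.01,-.055,.18))
print(env.read_state()["force"])
hit=env.move_straight(w(-.01,-.055,.072),rate=.05,force_limit=14)
s=env.read_state();print(hit,s["position"],s["force"],s["clock"])
p=env.grab_frame("side");cv2.imwrite("pics/s1.png",p["image"][150:300,220:380].repeat(4,0).repeat(4,1))
```

```text
ik [  7.993   13.3549  -0.886    0.     -75.7592  79.707 ]
ik end [ 14.1582  20.5896 -19.735    0.     -49.6754 -21.1582]
[-0.0876  0.8499  0.4709]
True [ 0.5563 -0.0833  0.0784] [-0.2107  1.493   4.1628] 7.3667
```

The push stopped at z = 0.0784, which matches the shut hatch top at 0.078. Now I retract, take a look and measure the wing.

Run:
```python
from workcell import env
from fit import *
import cv2
np.set_printoptions(precision=4,suppress=True)
v=[.5685,-.0287,np.radians(-2.3)]; O=[-90,0,177.7]
w=lambda x,y,z:list(case2w(v,np.array([x,y,z])))
env.move_straight(w(-.01,-.055,.20)); env.gripper_to(.45,20)
env.move_straight(w(-.025,-.11,.24))
im=[]
for n in["scene","side","wrist"]:
    p=env.grab_frame(n)
    print(n,[(d["xyz"],round(d["score"],2)) for d in env.search_frame(p,"wing_grip")[:2]],[(d["xyz"],round(d["score"],2)) for d in env.search_frame(p,"hatch_edge")[:2]])
    i=p["image"].copy()
    if n!="wrist":
        im.append(cv2.resize(i[130:255,270:390] if n=="scene" else i[150:275,250:370],(384,400),interpolation=cv2.INTER_CUBIC))
        print(proj(n,w(-.025,0,.132)),proj(n,w(-.075,0,.078)))
    else:
        cv2.imwrite("pics/w.png",i);print({k:p[k] for k in("fx","cx","cy","position","orientation")})
cv2.imwrite("pics/s2.png",np.hstack(im))
print("expect",w(-.025,0,.12),w(-.075,0,.078)); s=env.read_state();print(s["clock"],s["force"],s["position"])
```

```text
scene [([0.541, -0.0235, 0.1187], 0.57)] [([0.5645, -0.0147, 0.08], 0.78)]
[[338.3265 178.7729]] [[354.8791 199.6141]]
side [([0.5772, -0.3138, 0.041], 0.55), ([0.5431, -0.035, 0.1226], 0.5)] [([0.5683, -0.046, 0.0799], 0.86), ([0.6591, 0.2985, 0.0349], 0.36)]
[[292.244  193.5339]] [[272.0132 211.4473]]
wrist [([0.5432, -0.0327, 0.1242], 0.61)] [([0.5754, -0.0325, 0.0784], 0.75)]
{'fx': 349.5342994020456, 'cx': 324.2862483150995, 'cy': 211.63579667552852, 'position': array([ 0.6166, -0.1402,  0.401 ]), 'orientation': array([-16.7064,  -0.0325, -92.2675])}
expect [np.float64(0.5435201401221389), np.float64(-0.027696705186686005), np.float64(0.12)] [np.float64(0.49356042036641656), np.float64(-0.02569011556005802), np.float64(0.078)]
10.3667 [0.2816 0.0142 0.1292] [ 0.5391 -0.1373  0.2398]
```

View pics/s2.png

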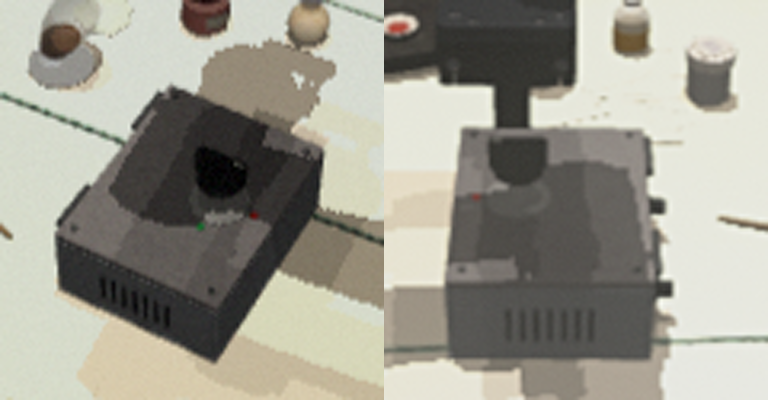

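View pics/w.png

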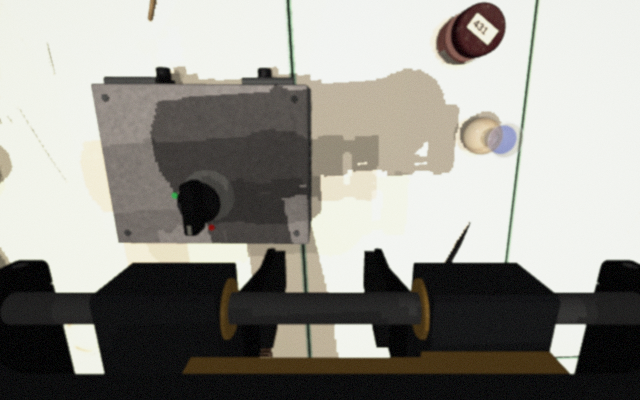

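The hatch is shut and the fastener is still at the red dot, in the wrist view at (198,205). I'll refine xy from the hatch corners in that view, about (93,84), (310,86), (305,243) and (118,243). Then grip and press in small force-monitored steps.

Run:
```python
from workcell import env
from fit import *
from scipy.optimize import least_squares
np.set_printoptions(precision=4,suppress=True)
cams["wrist"]=(349.534,324.286,211.636,[.6166,-.1402,.401],[-16.7064,-.0325,-92.2675])
v=np.array([.5685,-.0287,np.radians(-2.3)])
P=np.array([[.075,.095,.078],[.075,-.095,.078],[-.075,-.095,.078],[-.075,.095,.078]])
px=np.array([[93,84],[310,86],[305,243],[118,243]])
r=least_squares(lambda u:(proj("wrist",case2w(u,P))-px).ravel(),v,loss="soft_l1")
print("wrist fit",r.x,np.degrees(r.x[2]),(proj("wrist",case2w(r.x,P))-px).round(1).tolist())
if np.hypot(*(r.x-v)[:2])<.008: v[:2]=(v[:2]+r.x[:2])/2
g=case2w(v,np.array([-.025,0,0.])); print("wing xy",g)
O=[-90,0,177.7]
env.move_straight([g[0],g[1],.20],O)
f0=env.read_state()["force"]
hit=env.move_straight([g[0],g[1],.112],rate=.08,force_limit=6)
s=env.read_state();print(hit,s["position"],s["force"]-f0)
if not hit:
    env.gripper_to(0,40); s=env.read_state();print("grip",s["opening"],s["opening"]*87,s["position"],s["force"]-f0,s["wrist_torque"],s["clock"])
```

```text
wrist fit [ 0.5647 -0.0298 -0.054 ] -3.0960597800061755 [[-1.8, -1.5], [0.0, -0.1], [4.6, 3.0], [-0.0, 0.5]]
wing xy [ 0.5416 -0.0282  0.    ]
False [ 0.5421 -0.0282  0.1126] [-1.1573 -0.9936 -0.6226]
grip 0.13386303219240306 11.646083800739065 [ 0.5418 -0.0273  0.1122] [-2.4378  5.2423  0.2179] [ 1.4529  0.4838 -0.0827] 13.1417
```

The grip opening of 11.6 mm matches the 12 mm bar. Now the stepped press.

Run:
```python
from workcell import env
import numpy as np,json
np.set_printoptions(precision=4,suppress=True)
x,y=.5416,-.0276; z=.112; log=[]; n=0
env.move_straight([x,y,z]); env.dwell(.2)
b=env.read_state()["force"][2]; print("base",b,env.read_state()["force"])
while n<52:
    n+=1; env.move_straight([x,y,z-n*.0004],rate=.01); env.dwell(.06)
    f=np.mean([env.read_state()["force"][2]-b])
    log.append((round(n*.4,1),round(env.read_state()["position"][2]*1e3,2),round(f,2)))
    if f>15: break
    if n*.4>5 and f-min(log[-4][2],log[-3][2])>2.5: break
print(*log,sep="\n"); print(env.read_state()["clock"],env.read_state()["force"])
json.dump([x,y,z-n*.0004,b],open("st.json","w"))
```

```text
base 1.7471018970959742 [-1.641   5.0128  1.7471]
(0.4, np.float64(112.0), np.float64(2.04))
(0.8, np.float64(111.63), np.float64(0.74))
(1.2, np.float64(111.23), np.float64(1.95))
(1.6, np.float64(110.84), np.float64(2.1))
(2.0, np.float64(110.47), np.float64(1.99))
(2.4, np.float64(110.08), np.float64(1.9))
(2.8, np.float64(109.72), np.float64(2.23))
(3.2, np.float64(109.34), np.float64(2.6))
(3.6, np.float64(108.95), np.float64(2.22))
(4.0, np.float64(108.55), np.float64(4.12))
(4.4, np.float64(108.18), np.float64(2.02))
(4.8, np.float64(107.78), np.float64(2.14))
(5.2, np.float64(107.39), np.float64(2.95))
(5.6, np.float64(107.0), np.float64(3.16))
(6.0, np.float64(106.63), np.float64(2.85))
(6.4, np.float64(106.24), np.float64(3.16))
(6.8, np.float64(105.85), np.float64(3.4))
(7.2, np.float64(105.47), np.float64(2.84))
(7.6, np.float64(105.07), np.float64(2.59))
(8.0, np.float64(104.7), np.float64(2.95))
(8.4, np.float64(104.33), np.float64(2.92))
(8.8, np.float64(103.95), np.float64(4.24))
(9.2, np.float64(103.54), np.float64(3.25))
(9.6, np.float64(103.14), np.float64(4.06))
(10.0, np.float64(102.76), np.float64(3.64))
(10.4, np.float64(102.38), np.float64(3.06))
(10.8, np.float64(101.99), np.float64(4.31))
(11.2, np.float64(101.6), np.float64(4.35))
(11.6, np.float64(101.23), np.float64(3.64))
(12.0, np.float64(100.85), np.float64(4.77))
(12.4, np.float64(100.47), np.float64(4.43))
(12.8, np.float64(100.07), np.float64(4.55))
(13.2, np.float64(99.69), np.float64(4.82))
(13.6, np.float64(99.27), np.float64(3.76))
(14.0, np.float64(98.93), np.float64(4.57))
(14.4, np.float64(98.54), np.float64(4.76))
(14.8, np.float64(98.21), np.float64(5.16))
(15.2, np.float64(98.0), np.float64(5.68))
(15.6, np.float64(97.75), np.float64(6.04))
(16.0, np.float64(97.52), np.float64(7.73))
25.925 [-2.5591  6.2832  9.4722]
```

The slope breaks at about 15 mm: actual z lags the command while force climbs, which puts the leaf load near 3 N. Now I turn in increments, trimming z to hold the force.

Run:
```python
from workcell import env
import numpy as np,json
np.set_printoptions(precision=2,suppress=True)
x,y,z,b=json.load(open("st.json")); z-=.0003
yaw=177.7; end=yaw-84.5
def avg():
    F=[]
    for _ in range(3): env.dwell(.03); F.append(env.read_state()["force"])
    return np.mean(F,0)
env.move_straight([x,y,z],rate=.01); print(avg())
while yaw>end+.1:
    yaw=max(end,yaw-10)
    env.move_straight([x,y,z],[-90,0,yaw],rate=.02)
    f=avg(); s=env.read_state()
    print(round(yaw,1),f,s["position"]*1e3,s["tool_rot"][2].round(1),s["wrist_torque"],s["opening"].round(3),s["clock"].__round__(2))
    if f[2]>14: z+=.0003
    if f[2]<8: z-=.0002
    if abs(f[2])>17 or np.hypot(f[0],f[1])>35: print("stop");break
json.dump([x,y,z,b,yaw],open("st.json","w"))
```

```text
[-3.85  5.87 10.58]Traceback (most recent call last):
  File "<stdin>", line 15, in <module>
AttributeError: 'float' object has no attribute 'round'
```

Run:
```python
from workcell import env
import numpy as np,json
np.set_printoptions(precision=2,suppress=True)
x,y,z,b=json.load(open("st.json")); z-=.0003
yaw=167.7; end=93.2
def avg():
    F=[]
    for _ in range(3): env.dwell(.03); F.append(env.read_state()["force"])
    return np.mean(F,0)
while yaw>end+.1:
    yaw=max(end,yaw-10)
    env.move_straight([x,y,z],[-90,0,yaw],rate=.02)
    f=avg(); s=env.read_state()
    print("%.1f"%yaw,f,s["position"]*1e3,"%.1f"%s["tool_rot"][2],s["wrist_torque"],"%.3f %.2f"%(s["opening"],s["clock"]))
    if f[2]>14: z+=.0003
    if f[2]<8: z-=.0002
    if abs(f[2])>17 or np.hypot(f[0],f[1])>35: print("stop");break
json.dump([x,y,z,b,yaw],open("st.json","w"))
```

```text
157.7 [-3.62  5.59 10.46] [541.92 -27.38  97.37] 157.7 [ 1.74  1.45 -0.06] 0.132 27.12
147.7 [-4.18  5.98 10.2 ] [541.88 -27.4   97.36] 147.7 [ 1.74  1.36 -0.01] 0.132 27.55
137.7 [-3.77  5.39 10.43] [541.82 -27.43  97.34] 137.7 [1.7  1.41 0.03] 0.133 27.98
127.7 [-3.79  5.52 10.26] [541.82 -27.44  97.35] 127.7 [ 1.71  1.44 -0.01] 0.137 28.40
117.7 [-3.87  5.41 10.42] [541.75 -27.43  97.34] 117.8 [ 1.77  1.46 -0.05] 0.132 28.82
107.7 [-3.98  5.64 10.39] [541.72 -27.43  97.31] 107.7 [ 1.84  1.46 -0.08] 0.134 29.25
97.7 [-4.41  5.91 10.24] [541.66 -27.42  97.32] 97.7 [ 1.86  1.49 -0.03] 0.132 29.68
93.2 [-4.64  5.38 10.67] [541.65 -27.4   97.31] 93.2 [ 1.87  1.5  -0.01] 0.137 30.02
```

It turned freely with about 0 Nm axial torque, so it cleared the catch. Now I ease it out into the detent while monitoring force, then release.

Run:
```python
from workcell import env
import numpy as np,json
np.set_printoptions(precision=2,suppress=True)
x,y,z,b,yaw=json.load(open("st.json"))
for i in range(1,13):
    env.move_straight([x,y,z+i*.0004],rate=.01); env.dwell(.08); s=env.read_state()
    print(i,s["force"],s["position"][2]*1e3)
    if s["force"][2]<0: break
env.gripper_to(.4); env.dwell(.2); s=env.read_state(); print("open",s["opening"],s["force"],s["clock"])
env.move_straight([x,y,.20],rate=.1)
env.move_straight([x-.02,y-.12,.26],rate=.2)
import cv2
p=env.grab_frame("wrist");q=env.grab_frame("scene")
print([(d["xyz"],d["score"]) for d in env.search_frame(q,"wing_grip")[:1]],[(d["xyz"],d["score"]) for d in env.search_frame(p,"wing_grip")[:1]])
cv2.imwrite("pics/end.png",np.hstack([cv2.resize(p["image"],(480,300)),cv2.resize(q["image"][140:240,280:380],(300,300),interpolation=cv2.INTER_CUBIC)]))
print(env.read_state()["clock"])
```

```text
1 [-3.4   5.51 10.4 ] 97.53222986877275
2 [-3.46  5.83  9.16] 97.73323912248513
3 [-3.1   5.9   7.92] 97.95478040536958
4 [-2.95  5.3   6.61] 98.22485077555356
5 [-3.15  5.14  6.66] 98.54525172408742
6 [-1.57  5.62  6.3 ] 98.93927333623425
7 [-2.6   5.86  6.41] 99.3204733895417
8 [-2.2   6.31  6.83] 99.7155894319286
9 [-2.46  6.29  6.31] 100.07385132747635
10 [-2.3   5.97  6.08] 100.46748351038067
11 [-3.04  6.02  6.24] 100.8608752269425
12 [-2.02  5.59  5.69] 101.2431632281181
open 0.4014065222000236 [ 0.21 -0.22  0.17] 34.9417
[([0.5365, -0.0231, 0.1112], 0.75)] [([0.5389, -0.0169, 0.1236], 0.51)]
37.1083
```

View pics/end.png

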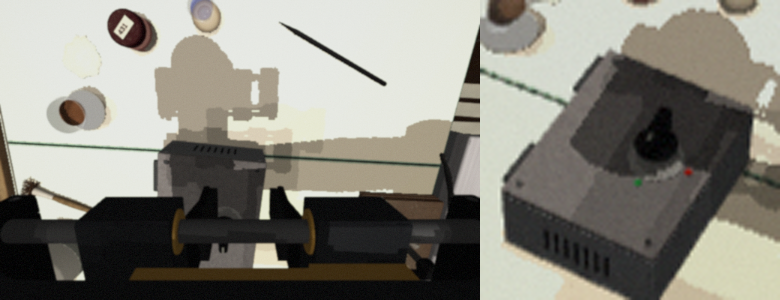

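The bar now lies along y, and the scene network puts it at z = 0.111 against 0.119 popped out. The wrist network, with the bar mostly hidden, says 0.124, so I'll clear the arm and check once more.

Run:
```python
from workcell import env
from fit import *
import cv2
np.set_printoptions(precision=4,suppress=True)
env.move_straight([.50,-.16,.30],[-90,0,177.7],rate=.15)
im=[]
for n,(c0,r0) in(("scene",(300,145)),("side",(262,165)),("wrist",(0,0))):
    p=env.grab_frame(n)
    print(n,[(d["xyz"],d["score"]) for d in env.search_frame(p,"wing_grip")[:2]])
    if n=="wrist": continue
    i=cv2.resize(p["image"][r0:r0+65,c0:c0+65],(390,390),interpolation=cv2.INTER_CUBIC)
    for h,col in((.132,(0,0,255)),(.121,(0,255,0))):
        pts=proj(n,np.array([[.5425+dx*1+.0,-.0285+dy,h] for dx,dy in((-.006,-.022),(.006,-.022),(.006,.022),(-.006,.022))]))
        cv2.polylines(i,[((pts-[c0,r0])*6).astype(np.int32)],True,col,1)
    im.append(i)
cv2.imwrite("pics/end2.png",np.hstack(im)); print(env.read_state()["clock"],env.read_state()["force"])
```

```text
scene [([0.5371, -0.0272, 0.1081], 0.52)]
side [([0.5451, -0.0426, 0.1047], 0.49)]
wrist [([0.5426, -0.0283, 0.1112], 0.95)]
39.0333 [-0.0295  0.3321  0.1252]
```

View pics/end2.png

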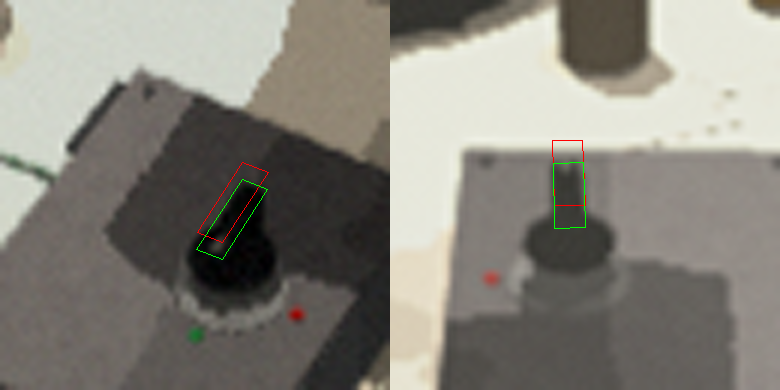

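```bash
python3 -c "
from workcell import env
env.close_job()"
```

```text
the job is handed in; nothing more can be done
```

The hatch is shut, the fastener looks locked in its detent, and the job was handed in at about 39 s of the 48 s allowed. No verdict is reported back, so this rests on my own checks.

- **Hatch:** I pushed it down with shut fingers beside the fastener until it seated. The tool stopped at z = 78.4 mm against the 78 mm expected.
- **Press:** I pressed in 0.4 mm steps. The firm resistance began about 15 mm in, and the force on the fastener peaked at about 10.7 N. That is roughly 3–4 N on the leaf, against its 15 N limit.
- **Turn and release:** I turned it 84.5° (1.47 rad) clockwise with almost no twisting resistance. It then rose about 4 mm as I eased off, and I opened the fingers and backed away.
- **Last checks:** The bar lies across the hatch and its outline matches a fastener about 11 mm in, not popped out. The force on the tool is about 0, so nothing is being touched. The unobstructed wrist view put the bar at z = 111 mm, against 120 mm when popped out.
- **Disagreements:** An earlier wrist reading of 124 mm, taken with the bar mostly hidden, disagreed. The other two late readings were 108 mm (scene) and 105 mm (side). A fastener left hanging unlocked would sit at about 105 mm, so the side reading alone would not rule that out. The 4 mm rise under spring force does point to the detent.
- **Not checked:** The wing angle comes from the tool's rotation, because I could not see the white mark clearly enough. I did not measure the bottles and jars again at the end, but the arm stayed clear of them.

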